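Hang the tube carrier on the keyhole posts of a tilted rocker mixer

TASK

The rocker mixer has stopped with its platform tilted towards you. Hang the blue tube carrier, which has a black bar to hold it by, on the two headed posts of the platform by its two keyholes: the post bar may be clamped a little higher or lower on the slope, so feel for where the heads come through the holes. Then slide the carrier down the slope until it is fully home and the brass spring pin has snapped up into its hole, and let go. Do not force the platform out of the tilt at which it stopped, and leave the beaker, the reagent bottle and the sample jar where they stand.

Things in the scene. Friction and masses are not known exactly. Their poses are not given: they have to be found in the camera images.
- tube_carrier: Loose carrier, 0.3-0.5 kg, flat on the bench left or right of the rocker: blue plate 156 (x) x 116 (y) x 5 mm, edges turned up to 9 mm, two tubes fixed in clips along x at y = +-38 mm (tops 33 mm above the underside, white caps with red bands at the +x end), black bar handle. Origin: centre of the underside; z up; +x goes uphill on the rocker, its axes then in line with those of platform_dock.
- carrier_handle (a point): Centre of the carrier's black handle bar, 54 mm above the carrier's origin; axes as the carrier's. The bar is 14 mm thick along x, 64 mm long along y, 20 mm high, on two steel posts at y = +-18 mm (12 mm thick along x). Free space all round it above 33 mm from the underside.
- upper_keyhole (a point): Centre of one entry hole, on the plate's underside at carrier x = +26, y = 0 mm; the other is at x = -58. Entry holes: 21.5 mm across; each runs on towards +x as a slot 12 mm wide, whose end stops the post's neck 16 mm past the hole's centre. The two heads (17 mm) pass both holes at once, then the plate goes down flat. At carrier x = -14 a 13 mm hole for the lock pin.
- platform_dock (a point): Centre of the upper face of the rocker's aluminium platform, 220 mm along the slope x 150 mm, side beads 5 mm high 72 mm from the middle. x points up the slope (away from the robot, +-0.2 rad), y left, z square out of the face. It stands tilted 0.42 to 0.6 rad, low edge nearest the robot. A steel bar with two headed posts and the lock pin is clamped in a groove along its middle (y = 0).
- platform_low_edge (a point): Middle of the platform's low edge, on the upper face, 110 mm down the slope from platform_dock; axes the same. The drive holds the tilt but gives way under about 20 N at an edge (2.5 N m about its cross shaft, 19 mm under platform_dock). The clamped bar's place is not measured: its posts' midpoint lies up to 12 mm up or down the slope from platform_dock.
- lock_pin (a joint): Brass round-nosed spring pin, 9 mm across, in the bar between the posts, 14 mm below their midpoint. Value: how far it is pressed in, m; 0 = up, standing 4 mm out. The plate presses it in 4 mm (2.5 N); it springs up into the plate's hole at home. The posts: 84 mm apart centre to centre, necks 8.5 mm wide and 8 mm high, heads 17 mm wide, tops 12.5 mm above the platform, bevelled.
- beaker_sample: Bystander, loose: glass beaker with beige sample, 73 mm wide, 85 mm high, on the bench on the other side of the rocker from the carrier. Origin: centre of its underside.
- reagent_bottle: Bystander, loose: small bottle with white screw cap and green band, 43 mm wide, 86 mm high, behind and beside the rocker. Origin: centre of its underside.
- sample_jar: Bystander, loose: white jar with yellow lid, 52 mm wide, 66 mm high, behind and beside the rocker. Origin: centre of its underside.

How it is judged:
By the outcome, as a careful person would: the job done as asked, in the order asked, and still so for the second after the job is handed in, with the robot touching nothing.
It also fails if it takes over 59 s, if anything falls off the work surface, if the arm or the gripper's body presses on something with over 40 N, if the wrist force passes 120 N, or if a joint passes its speed limit or range.

ROBOT

A 6-joint arm with a two-finger parallel gripper is mounted at the origin on a cart in front of the work surface, level with it; the furniture and walls round the work are solid. World frame = base frame: x ahead of the robot, y to its left, z up, the work surface at z = 0. Lengths are in m, angles in rad, forces in N, time in s.
With the tool pointing down it reaches from about 0.3 to 0.75 m from the base axis. Payload 8.5 kg.
Tool frame: the origin (TCP) lies between the finger pads; the fingertips stand tips_ahead ahead of it and the grasp point (between the pads) lies 6 mm ahead of it (tips_ahead is the distance from the TCP to the fingertips, in m); z points along the fingers, y is the direction in which the jaws open and shut (so a half turn about z gives the same grasp; the last joint's range is limited). The gripper opens to 88 mm and grips with 3 to 60 N. Pads are 18 mm wide; open, the fingers measure 123 mm over their backs; the gripper's body (75 mm by 187 mm) begins 45 mm behind the grasp point.
Start: joints at [-1.5, 0.381, 1.297, -0, 1.464, -0.215], TCP at [0.155, -0.528, 0.264] pointing down, gripper open.
Joint ranges: [-3.11, 3.11], [-0.89, 2.33], [0.22, 2.48], [-1.42, 4.56], [0.17, 2.85], [-2.88, 2.88]. Speed limits (rad/s): [2.39, 2.39, 3.14, 3.14, 3.14, 3.14].

INTERFACE

Orientations are given as a rotation vector (axis times angle).
In Python, from station import * gives the robot as it stands.
- The arm moves only by the tool step_arm, never from a script. Its argument "plan" is a list that holds one entry, the list of rows, each a list of 5 numbers: the shift along the tool's x, y, z in mm, then the turn about the tool's z in rad, then the finger opening in mm, from 0 to 88.1. In form: [[[tx, ty, tz, turn, hand], ...]]. A call has 1 to 10 rows; each row is the pose to reach, as a shift and turn from the pose measured when the call began, along the tool's axes at that moment; what a row does not reach only later rows make up. A row lasts 1/10 s, in which the tool goes at most 50 mm and 8.59 degrees, less where a joint would pass 70% of its speed; a pose out of reach is approached as far as the arm can. A call with a gripper value outside its range is refused whole. The fingers move at their own pace and stop on an object; "squeeze" is the grip in N (left out, the last holds). Time passes only in rows, so rows that repeat a pose let the fingers close. It gives the time, the measured TCP pose, the force and the opening at its end, in the units of the state.
- state(): the state, without advancing time (a new reading comes with each control period).
- capture(name): name is "side" or "top" or "wrist"; returns the picture (384x512x3 uint8, red, green, blue); there is no depth.
- calibration(name): a dict with "camera_matrix" (3x3 intrinsics, pixels), "dist" ([k1, k2, p1, p2, k3] as OpenCV has them; the pictures are not rectified), "T" (4x4, takes a point from camera to world coordinates); the wrist camera has in their place "tool_from_camera" (4x4, takes a point from camera to tool coordinates, whose origin is the TCP and whose axes are the flange's). Camera axes: x right, y up, looking along -z (the intrinsics and any distortion apply to the point x, -y, -z); pixel columns grow to the right and rows downward; lengths in m; the calibration is good to about 2 mm. A picture is of the moment at which its call begins: read the wrist's pose just before it. calibration takes no time and is no camera call.
- close_job(): hands the job in, once; it reports no verdict.
The state is a dict: "clock": time; "joint_pos": joint angles; "qd": joint speeds; "joint_efforts": joint torques, N m; "position": TCP position; "orientation": TCP orientation; "ft_force": force on the tool from outside, world axes, zero at the start; "moment": the same for the moment, N m; "width": finger opening in m.
Only numpy, scipy, OpenCV 4.12 (cv2) and the standard library are available. Lean on these libraries where they do the work, as an engineer would, in place of code of your own. Each camera call takes 0.05 s, during which the arm holds its last target. There are 200 camera calls.

## Working session

There is one attempt and no reset: what is moved stays moved. The work goes in short steps, Python scripts to look and compute and a tool call to move; the robot and the scene stay as the last step left them, time stands still between calls to the robot, and variables do not carry over. Pictures are saved under pics/ and viewed, about 8 in all and at most 12, crops included, and the job is handed in when it is done.

Besides the shell and the picture viewer there is one more tool, called after "Emit:" as a command line: name --argument value ..., lists and objects as JSON in quotes. step_arm: Moves the arm, as the interface text tells. Its arguments: {"type":"object","properties":{"plan":{"type":"array"},"squeeze":{"type":"number"}},"required":["plan"]}

```bash
ls; mkdir -p pics
python3 - <<'E'
from station import *
import cv2,numpy as np
s=state()
for k in s: print(k,s[k])
for n in ["side","top","wrist"]:
    c=calibration(n); print(n,c)
a=capture("side");b=capture("top")
cv2.imwrite("pics/side0.png",a[:,:,::-1]);cv2.imwrite("pics/top0.png",b[:,:,::-1])
E
```

```text
pics
clock 0.0
joint_pos [-1.50027281e+00  3.81184566e-01  1.29826189e+00 -1.42735641e-05
  1.46360280e+00 -2.15290441e-01]
qd [ 0.00213497  0.00039421  0.00089348 -0.00185399 -0.00140301 -0.001798  ]
joint_efforts [ 7.24139409e-05 -4.37934387e+01 -2.24556738e+01  7.13843456e-02
  3.53487732e-02 -7.89781689e-05]
position [ 0.15504778 -0.52743237  0.26314351]
orientation [-3.10812843e+00 -4.47224288e-01 -1.43172414e-04]
ft_force [ 0.25330257  0.1768972  -0.7648265 ]
moment [ 0.0020392  -0.03938811  0.0214446 ]
width 0.088131412360372
side {'camera_matrix': array([[388.36219793,   0.        , 254.19101302],
       [  0.        , 388.36219793, 182.35220834],
       [  0.        ,   0.        ,   1.        ]]), 'dist': array([0.01001839, 0.        , 0.        , 0.        , 0.        ]), 'T': array([[-0.99839171, -0.0316644 ,  0.04702508,  0.6266578 ],
       [ 0.05661353, -0.6005134 ,  0.79760802,  0.82916402],
       [ 0.00298341,  0.79898749,  0.60134024,  0.72628929],
       [ 0.        ,  0.        ,  0.        ,  1.        ]])}
top {'camera_matrix': array([[381.9639878 ,   0.       
[... 473 characters left out ...]
0.00000000e+00,  0.00000000e+00,  0.00000000e+00,
         1.00000000e+00]])}
wrist {'camera_matrix': array([[271.53752158,   0.        , 255.8390535 ],
       [  0.        , 271.53752158, 190.04430858],
       [  0.        ,   0.        ,   1.        ]]), 'dist': array([-0.00749866,  0.        ,  0.        ,  0.        ,  0.        ]), 'tool_from_camera': array([[ 3.18205931e-04,  9.54886472e-01,  2.96970916e-01,
         7.73762425e-02],
       [ 9.99999716e-01, -1.00867158e-04, -7.47174703e-04,
         1.22511858e-03],
       [-6.83512404e-04,  2.96971069e-01, -9.54886232e-01,
        -1.21231589e-01],
       [ 0.00000000e+00,  0.00000000e+00,  0.00000000e+00,
         1.00000000e+00]])}
```

View pics/side0.png

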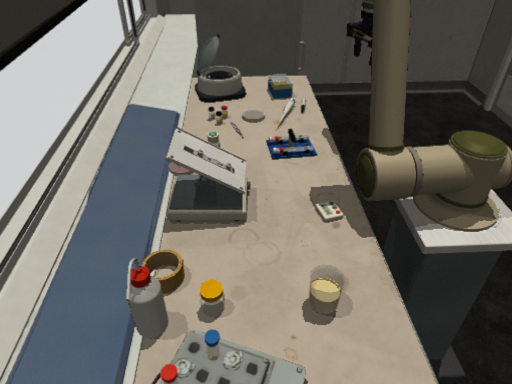

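View pics/top0.png

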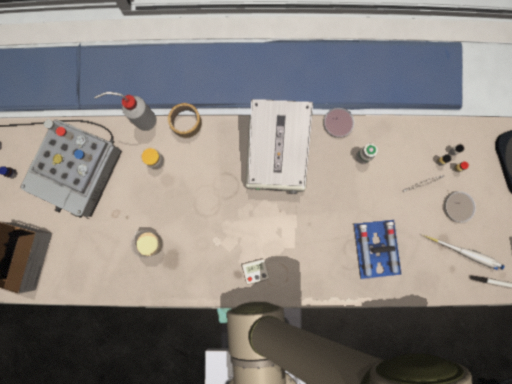

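Side picture: the carrier is at about (291,147) and the rocker at (208,170), high side away from the robot. Top picture: the carrier is at (378,249), with caps and red bands towards +x, and the platform is at (280,145). The beaker (148,243), jar (150,158) and bottle (369,151) are clear of the direct path.

```bash
python3 - <<'E'
import cv2,numpy as np
a=cv2.imread("pics/side0.png");b=cv2.imread("pics/top0.png")
def crop(im,x,y,w,h,s=None):
    c=cv2.resize(im[y:y+h,x:x+w],(400,300),interpolation=cv2.INTER_CUBIC)
    for i in range(0,w,10): cv2.line(c,(int(i*400/w),0),(int(i*400/w),4),(0,0,255),1)
    for i in range(0,h,10): cv2.line(c,(0,int(i*300/h)),(4,int(i*300/h)),(0,0,255),1)
    return c
m=np.vstack([np.hstack([crop(b,330,212,100,75),crop(b,215,95,132,99)]),np.hstack([crop(a,252,118,80,60),crop(a,160,120,100,75)])])
cv2.imwrite("pics/mos.png",m)
E
python3 -c "
import station;print([n for n in dir(station) if n[0]!='_']);print(getattr(station,'tips_ahead',None))"
```

```text
['MotionError', 'calibration', 'capture', 'close_job', 'state', 'tips_ahead']
0.025
```

View pics/mos.png

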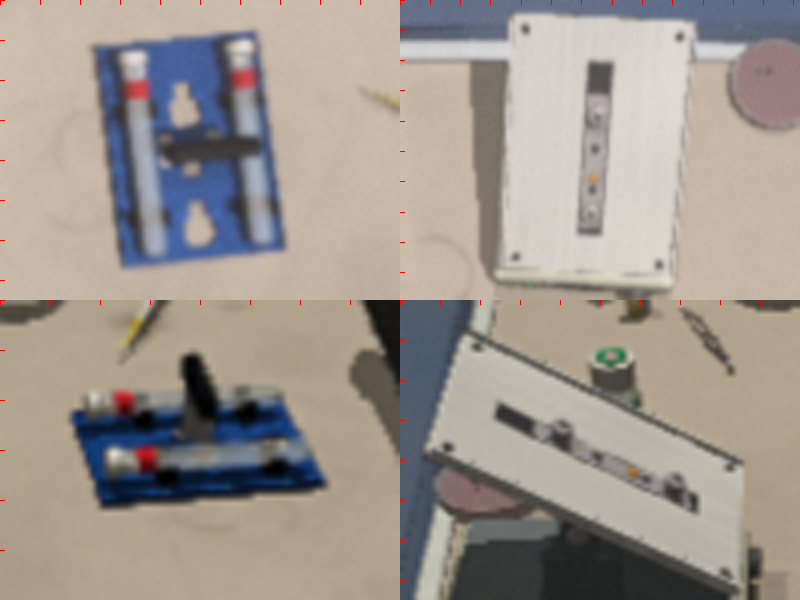

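The mosaic shows the carrier's four corners and bar, the platform corners and screws, and both heads plus the brass pin in each view. I'll fit the poses by least squares.

```bash
cat > h.py <<'E'
import cv2,numpy as np
from scipy.optimize import least_squares
from scipy.spatial.transform import Rotation as R
from station import *
F=np.diag([1.,-1,-1])
def T_of(n,s=None):
    c=calibration(n)
    if n!="wrist": return c["T"]
    M=np.eye(4);M[:3,:3]=R.from_rotvec(s["orientation"]).as_matrix();M[:3,3]=s["position"]
    return M@c["tool_from_camera"]
def proj(n,P,s=None):
    c=calibration(n);T=T_of(n,s);p=(np.atleast_2d(P)-T[:3,3])@T[:3,:3]@F
    return cv2.projectPoints(p,np.zeros(3),np.zeros(3),c["camera_matrix"],c["dist"])[0][:,0]
def tri(obs):  # [(cam,uv,state)]
    f=lambda X:np.concatenate([proj(n,X,s)[0]-uv for n,uv,s in obs])
    r=least_squares(f,[.5,0,.1]);return r.x,np.abs(r.fun).max()
E
cat > fit.py <<'E'
from h import *
tt=lambda x0,y0,s,L:[np.array([x0+(u+.5)/s-.5,y0+(v+.5)/s-.5]) for u,v in L]
# carrier corners (+x+y),(+x-y),(-x-y),(-x+y)
ct=tt(330,212,4,[(95,47),(256,33),(284,248),(122,266)])
cs=tt(252,118,5,[(100,205),(75,112),(283,95),(325,185)])
C=np.array([[78,58,8],[78,-58,8],[-78,-58,8],[-78,58,8]])/1e3
def cp(p): return (R.from_euler('z',p[2]).apply(C)+[p[0],p[1],0])
for use in ["ts","t","s"]:
    f=lambda p:np.concatenate([(proj(n,cp(p))-o).ravel() for n,o,k in(("top",ct,"t"),("side",cs,"s")) if k in use])
    r=least_squares(f,[.3,-.35,0]);print("carrier",use,r.x.round(4),np.abs(r.fun).max().round(2))
# bar ends top centre
for n,a in(("bar+y",((163,153),(205,115))),("bar-y",((260,147),(188,62)))):
    print(n,tri([("top",tt(330,212,4,[a[0]])[0],None),("side",tt(252,118,5,[a[1]])[0],None)]))
pt=tt(215,95,400/132,[(111,15),(294,22),(272,277),(97,270)])
ps=tt(160,120,4,[(25,155),(74,33),(343,165),(338,290)])
st=tt(215,95,400/132,[(125,28),(279,37),(259,265),(115,257)])
ss=tt(160,120,4,[(48,147),(77,46),(340,167),(326,272)])
P=np.array([[110,75,0],[110,-75,0],[-110,-75,0],[-110,75,0]])/1e3
ht=tt(215,95,400/132,[(198,110),(190,213),(193,178)])
hs=tt(160,120,4,[(161,126),(276,180),(232,171)])
def pp(p,Q): return R.from_euler('zy',[p[3],-p[4]]).apply(Q)+p[:3]
def H(b): return np.array([[b+.042,0,.0125],[b-.042,0,.0125],[b-.014,0,.004]])
def SC(p): a,b=p[6:8]; return np.array([[a,b,0],[a,-b,0],[-a,-b,0],[-a,b,0]])
def f(p):
    o=[]
    for n,A,B,D in(("top",pt,ht,st),("side",ps,hs,ss)):
        o+=[(proj(n,pp(p,P))-A).ravel(),(proj(n,pp(p,H(p[5])))-B).ravel(),(proj(n,pp(p,SC(p)))-D).ravel()]
    return np.concatenate(o)
r=least_squares(f,[.6,-.05,.1,0,.5,0,.1,.065],loss='soft_l1')
print("plat",r.x.round(4));print(f(r.x).reshape(-1,2).round(1).tolist())
for i in range(3): print(tri([("top",ht[i],None),("side",hs[i],None)]))
E
python3 fit.py
```

```text
carrier ts [ 0.4309 -0.3255  0.0914] 1.34
carrier t [ 0.431  -0.3264  0.0941] 0.78
carrier s [ 0.4311 -0.3212  0.0841] 0.72
bar+y (array([ 0.42946126, -0.29521496,  0.04982297]), np.float64(0.4115859839196787))
bar-y (array([ 0.43298537, -0.36064086,  0.05398274]), np.float64(0.34663343618399267))
plat [ 0.6952 -0.0426  0.1504 -0.0501  0.5155 -0.0083  0.0984  0.0625]
[[-0.4, -0.6], [0.9, 0.2], [-0.2, 0.2], [0.7, -0.1], [-0.1, 1.6], [0.2, -0.1], [-0.2, -0.0], [-0.1, 0.2], [0.3, -0.2], [-0.3, -0.1], [-0.4, 0.3], [0.2, -1.2], [-2.7, 0.4], [0.3, 0.5], [1.2, 0.2], [0.1, -0.5], [-0.3, -0.9], [-0.0, -0.6], [-0.2, 0.1], [-0.1, 1.2], [-2.5, 0.6], [0.4, 0.1]]
(array([ 0.72074559, -0.04454891,  0.17688373]), np.float64(0.7689986644267037))
(array([ 0.64526313, -0.03963023,  0.13406095]), np.float64(0.19565330164937222))
(array([ 0.67418963, -0.04208018,  0.14065643]), np.float64(0.06013944432953622))
```

```bash
cat > mv.py <<'E'
import sys
from h import *
def go(x,y,z,yaw=None):
    s=state();M=R.from_rotvec(s["orientation"]).as_matrix()
    cur=np.arctan2(M[1,0],M[0,0])
    d=M.T@(np.array([x,y,z])-s["position"])*1e3
    print("shift",d.round(1),"turn",0 if yaw is None else round(cur-yaw,3),"| cur",s["position"].round(4),"yaw",cur.round(4),"zdir",M[:,2].round(3),"F",s["ft_force"].round(1),"m",s["moment"].round(2),"w",round(s["width"],4),"t",round(s["clock"],2))
if __name__=="__main__": go(*map(float,sys.argv[1:]))
E
python3 mv.py .431 -.326 .2 .0914
```

```text
shift [ 321.5 -115.4   63.4] turn 0.194 | cur [ 0.1551 -0.5275  0.2632] yaw 0.2858 zdir [-0.     0.001 -1.   ] F [-0.1 -0.2 -0.7] m [0.05 0.02 0.01] w 0.0884 t 0.1
```

Emit:
step_arm --plan '[[[45, -16, 9, 0.05, 88], [90, -32, 18, 0.1, 88], [135, -48, 27, 0.15, 88], [180, -64, 36, 0.194, 88], [225, -80, 45, 0.194, 88], [270, -96, 54, 0.194, 88], [300, -108, 60, 0.194, 88], [321.5, -115.4, 63.4, 0.194, 88], [321.5, -115.4, 63.4, 0.194, 88], [321.5, -115.4, 63.4, 0.194, 88]]]' --squeeze 40

```text
clock: 1.1
position: [0.4307, -0.3261, 0.1998]
orientation: [-3.137, -0.145, 0.001]
ft_force: [0.2, 0.4, -0.4]
width: 0.0882
```

```bash
python3 mv.py .431 -.326 .064 .0914
python3 - <<'E'
from h import *
import json
s=state();w=capture("wrist")
p=np.array([.431,-.326,0]);Rz=R.from_euler('z',.0914)
pts=np.array([[78,58,9],[78,-58,9],[-78,-58,9],[-78,58,9],[7,32,64],[7,-32,64],[-7,-32,64],[-7,32,64],[26,0,5],[-58,0,5]])/1e3
q=proj("wrist",Rz.apply(pts)+p,s);print(q.round(1).tolist())
im=w[:,:,::-1].copy()
for a in q: cv2.circle(im,tuple(np.round(a).astype(int)),2,(0,255,0),-1)
cv2.imwrite("pics/w1.png",im)
json.dump({k:np.asarray(v).tolist() for k,v in s.items()},open("s1.json","w"))
E
```

```text
shift [  0.3   0.2 135.8] turn 0.001 | cur [ 0.4307 -0.3261  0.1998] yaw 0.0926 zdir [-0.001  0.001 -1.   ] F [ 0.2  0.4 -0.4] m [ 0.    0.05 -0.01] w 0.0882 t 1.1
[[202.1, 104.9], [307.8, 105.1], [300.6, 234.0], [209.1, 233.8], [222.1, 180.6], [287.3, 180.7], [286.8, 194.3], [222.6, 194.2], [254.9, 151.6], [254.9, 218.1]]
```

View pics/w1.png

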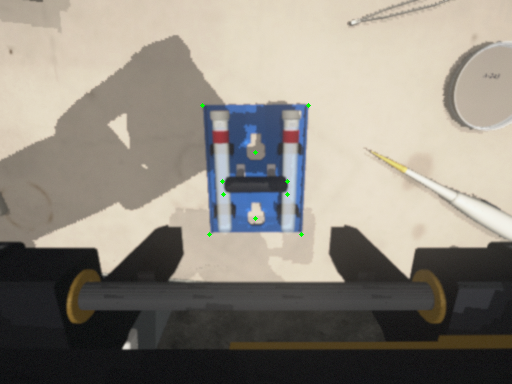

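The overlay agrees to within 1–3 px. The bar sits at (224–288, 177–191), about 2 mm further uphill and 1 mm right of the estimate. I'll descend with a small correction and grip the bar by its ends, so the carrier can pitch about the jaw axis.

Emit:
step_arm --plan '[[[2, 1, 40, 0, 88], [2, 1, 80, 0, 88], [2, 1, 110, 0, 88], [2, 1, 128, 0, 88], [2, 1, 136, 0, 88], [2, 1, 136, 0, 88], [2, 1, 136, 0, 60], [2, 1, 136, 0, 60], [2, 1, 136, 0, 60], [2, 1, 136, 0, 60]]]' --squeeze 15

```text
clock: 2.15
position: [0.4325, -0.327, 0.0648]
orientation: [-3.137, -0.144, -0.0]
ft_force: [-1.7, 3.1, 6.3]
width: 0.064
```

Emit:
step_arm --plan '[[[0, 0, 0, 0, 60], [0, 0, -10, 0, 60], [0, 0, -40, 0, 60], [0, 0, -80, 0, 60], [0, 0, -120, 0, 60], [0, 0, -160, 0, 60], [0, 0, -200, 0, 60], [0, 0, -240, 0, 60], [0, 0, -260, 0, 60], [0, 0, -260, 0, 60]]]' --squeeze 40

```text
clock: 3.15
position: [0.4327, -0.3275, 0.3279]
orientation: [3.135, 0.144, 0.006]
ft_force: [-0.5, 1.1, -4.1]
width: 0.0635
```

```bash
python3 mv.py .68 -.043 .325 -.05
```

```text
shift [ 272.3 -260.7    2.8] turn 0.142 | cur [ 0.4327 -0.3275  0.3279] yaw 0.0916 zdir [ 0.004 -0.004 -1.   ] F [-0.5  1.1 -4.1] m [ 0.04  0.01 -0.02] w 0.0635 t 3.15
```

Emit:
step_arm --plan '[[[20, -19, 0, 0.02, 60], [55, -53, 0, 0.04, 60], [90, -86, 0, 0.06, 60], [125, -120, 0, 0.08, 60], [160, -153, 0, 0.1, 60], [195, -187, 0, 0.12, 60], [230, -220, 1, 0.142, 60], [260, -249, 2, 0.142, 60], [272.3, -260.7, 2.8, 0.142, 60], [272.3, -260.7, 2.8, 0.142, 60]]]'

```text
clock: 4.15
position: [0.6808, -0.0407, 0.3217]
orientation: [3.139, -0.074, -0.001]
ft_force: [-0.7, -0.6, -3.3]
width: 0.0638
```

```bash
python3 mv.py .70 -.043 .28 -.05
python3 - <<'E'
from h import *
a=capture("side")[:,:,::-1]
cv2.imwrite("pics/s2.png",cv2.resize(a[40:220,120:300],(600,600),interpolation=cv2.INTER_CUBIC))
E
```

```text
shift [19.3  1.3 41.7] turn 0.003 | cur [ 0.6808 -0.0407  0.3217] yaw -0.0472 zdir [-0.001 -0.002 -1.   ] F [-0.7 -0.6 -3.3] m [-0.01 -0.04  0.03] w 0.0638 t 4.15
```

View pics/s2.png

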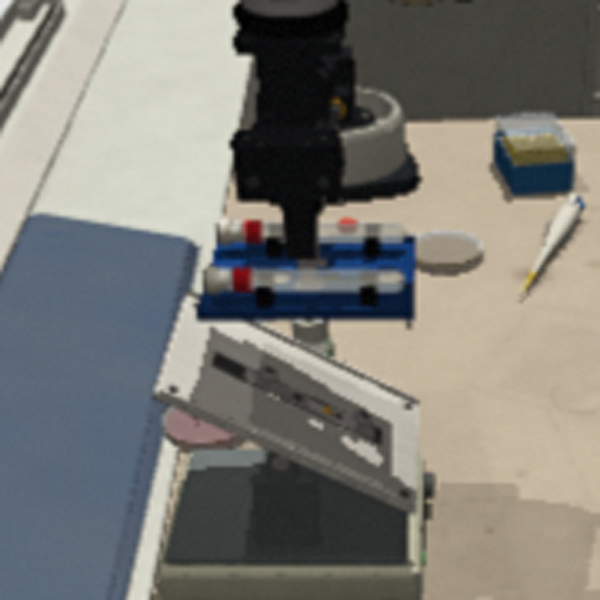

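The carrier is held level in the grip above the platform, with its lower edge at about (305,318) and the platform behind it. Next I'll tilt it by resting its uphill edge on the upper platform with a light grip.

Emit:
step_arm --plan '[[[20, 1.3, 25, 0.003, 60], [23, 1.3, 45, 0.003, 60], [23, 1.3, 54, 0.003, 60], [23, 1.3, 58, 0.003, 60], [21, 1.3, 62, 0.003, 60], [18, 1.3, 66, 0.003, 60], [16, 1.3, 70, 0.003, 60], [14, 1.3, 75, 0.003, 60], [14, 1.3, 75, 0.003, 60]]]' --squeeze 15

```text
clock: 5.1
position: [0.6931, -0.0448, 0.2469]
orientation: [3.137, -0.082, -0.003]
ft_force: [-4.8, -2.0, -0.4]
width: 0.0638
```

Emit:
step_arm --plan '[[[-1, -1, 5, 0, 60], [-3, -1, 10, 0, 60], [-4, -1, 15, 0, 60], [-5, -1, 19, 0, 60], [-6, -1, 23, 0, 60], [-7, -1, 27, 0, 60], [-7, -1, 27, 0, 60]]]'

```text
clock: 5.8
position: [0.687, -0.0436, 0.2255]
orientation: [3.135, -0.082, 0.012]
ft_force: [-6.4, -0.1, 24.7]
width: 0.0634
```

```bash
python3 mv.py .67 -.043 .28 -.05
python3 - <<'E'
from h import *
a=capture("side")[:,:,::-1]
cv2.imwrite("pics/s3.png",cv2.resize(a[70:220,140:290],(600,600),interpolation=cv2.INTER_CUBIC))
E
```

```text
shift [-16.6   0.6 -54.6] turn -0.002 | cur [ 0.687  -0.0436  0.2255] yaw -0.0521 zdir [ 0.007 -0.005 -1.   ] F [-6.4 -0.1 24.7] m [0.06 1.01 0.02] w 0.0634 t 5.8
```

View pics/s3.png

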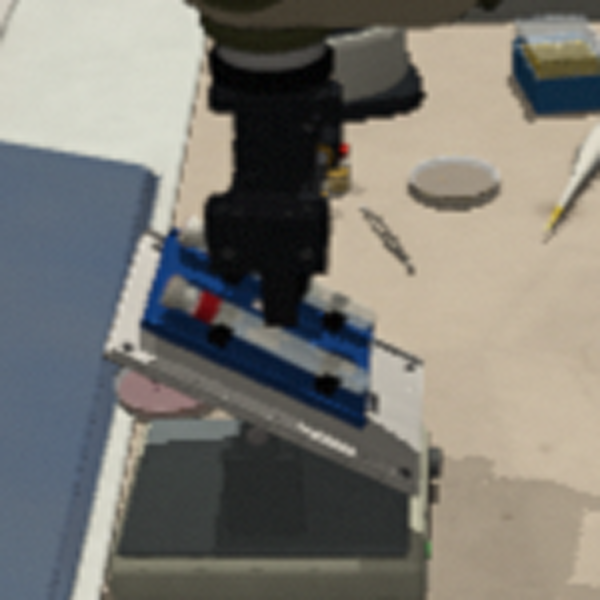

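The picture shows the plate almost parallel to the platform and resting on the heads, with 25 N of press. I'll tighten the grip, back off along the normal and measure the carrier in the hand.

Emit:
step_arm --plan '[[[0, 0, -2, 0, 60], [0, 0, -4, 0, 60], [0, 0, -4, 0, 60], [-4, 0, -12, 0, 60], [-8, 0, -20, 0, 60], [-12, 0, -30, 0, 60], [-16, 0, -40, 0, 60], [-16, 0, -40, 0, 60]]]' --squeeze 45

```text
clock: 6.65
position: [0.6707, -0.0425, 0.2679]
orientation: [3.135, -0.082, 0.017]
ft_force: [-0.3, -0.4, -2.8]
width: 0.0628
```

```bash
python3 mv.py .67 -.043 .28 -.05
python3 - <<'E'
from h import *
import json
s=state();json.dump({k:np.asarray(v).tolist() for k,v in s.items()},open("s4.json","w"))
a=capture("side")[:,:,::-1];b=capture("top")[:,:,::-1];w=capture("wrist")[:,:,::-1]
cv2.imwrite("pics/side4.png",a);cv2.imwrite("pics/top4.png",b);cv2.imwrite("pics/wr4.png",w)
r=lambda im,x,y,W,H:cv2.resize(im[y:y+H,x:x+W],(400,H*400//W),interpolation=cv2.INTER_CUBIC)
m=np.vstack([r(a,160,70,100,100),r(w,156,100,200,100)])
n=np.vstack([r(b,215,80,133,133),np.zeros((200,400,3),np.uint8)])
cv2.imwrite("pics/m4.png",np.hstack([m,n]))
E
```

```text
shift [ -0.5   0.6 -12.1] turn -0.002 | cur [ 0.6707 -0.0425  0.2679] yaw -0.052 zdir [ 0.011 -0.006 -1.   ] F [-0.3 -0.4 -2.8] m [0.04 0.07 0.04] w 0.0628 t 6.65
```

View pics/m4.png

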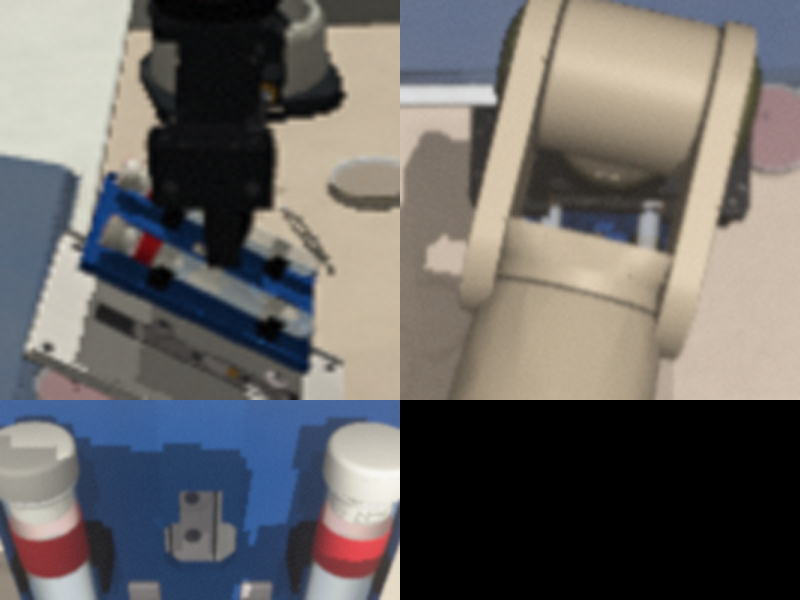

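```bash
cat > fitc.py <<'E'
from h import *
import json
s={k:np.array(v) for k,v in json.load(open("s4.json")).items()}
M=R.from_rotvec(s["orientation"]).as_matrix();yaw=np.arctan2(M[1,0],M[0,0])
Q=np.array([[78,58,0],[78,-58,9],[-78,58,0],[-78,-58,9]])/1e3
so=np.array([[83,268],[107,175],[307,370],[318,270]])/4+[160,70]
K=np.array([[26,10.75,5],[26,-10.75,5]])/1e3
wo=np.array([[165,143],[236,143]])/2+[156,100]
def c2w(p,q): return R.from_euler('zy',[p[3],-p[4]]).apply(q)+p[:3]
def f(p): return np.concatenate([(proj("side",c2w(p,Q))-so).ravel(),(proj("wrist",c2w(p,K),s)-wo).ravel(),[(p[3]-yaw)*200]])
r=least_squares(f,[.69,-.04,.2,-.05,.5]);print(r.x.round(4));print(f(r.x).round(1))
p=r.x;b=c2w(p,[[0,0,.054]])[0];print("bar",b.round(4),"tcp-bar",(s["position"]-b).round(4),"bar in tool",(M.T@(b-s["position"])).round(4))
E
python3 fitc.py
```

```text
[ 0.6896 -0.0449  0.2118 -0.0515  0.4858]
[-2.3  0.7 -0.5 -0.2 -0.1  0.5 -0.4  0.2  0.2  0.6  0.   0.2  0.1]
bar [ 0.6644 -0.0449  0.2595] tcp-bar [0.0063 0.0024 0.0084] bar in tool [-0.0063  0.0027  0.0083]
```

Vision puts the carrier pitch at 0.486, against a slope of 0.515. The bar's dots seen through the keyhole (crop col 193 against the hole at 200) show the carrier is about 2.5 mm too far to −y. I'll correct that and go just above the heads, about 7 mm uphill of the estimated entry.

Emit:
step_arm --plan '[[[2, -2.5, 9, 0, 60], [5, -2.5, 19, 0, 60], [7, -2.5, 29, 0, 60], [9.4, -2.5, 38, 0, 60], [9.4, -2.5, 38, 0, 60], [9.4, -2.5, 38, 0, 60]]]'

```text
clock: 7.4
position: [0.6805, -0.0407, 0.227]
orientation: [3.136, -0.082, 0.011]
ft_force: [0.7, -0.1, -4.5]
width: 0.063
```

```bash
python3 mv.py .68 -.04 .2294 -.05
python3 - <<'E'
from h import *
import json
s=state();json.dump({k:np.asarray(v).tolist() for k,v in s.items()},open("s5.json","w"))
w=capture("wrist")[:,:,::-1];cv2.imwrite("pics/wr5.png",w)
cv2.imwrite("pics/w5c.png",cv2.resize(w[100:210,176:336],(640,440),interpolation=cv2.INTER_CUBIC))
E
```

```text
shift [-0.5 -0.7 -2.4] turn -0.002 | cur [ 0.6805 -0.0407  0.227 ] yaw -0.0521 zdir [ 0.007 -0.005 -1.   ] F [ 0.7 -0.1 -4.5] m [0.06 0.07 0.  ] w 0.063 t 7.4
```

View pics/w5c.png

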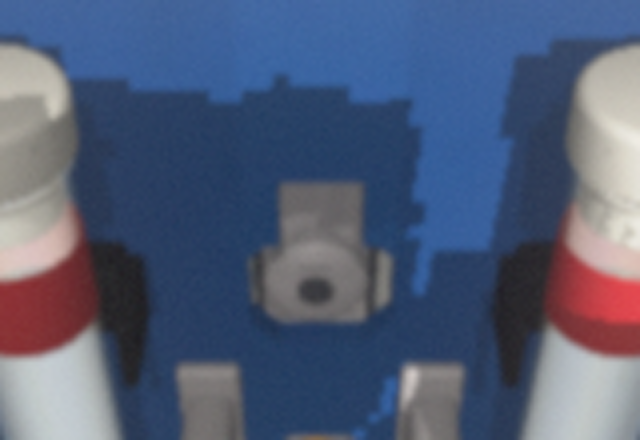

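The crop shows the head, centre (317,285), almost centred in the keyhole at (321,278). Lateral error is about 0.6 mm. With parallax, the entry lies another 7–11 mm downhill. I'll touch down, then slide down the slope with a light press.

Emit:
step_arm --plan '[[[0, -0.7, 3, 0, 60], [0, -0.7, 5, 0, 60], [0, -0.7, 6.5, 0, 60], [0, -0.7, 8, 0, 60], [0, -0.7, 8, 0, 60]]]'

```text
clock: 7.95
position: [0.6807, -0.04, 0.2215]
orientation: [3.135, -0.082, 0.016]
ft_force: [-3.4, 0.6, 6.6]
width: 0.0632
```

Emit:
step_arm --plan '[[[0, 0, 2, 0, 60], [-0.9, 0, 2.5, 0, 60], [-1.7, 0, 3, 0, 60], [-2.6, 0, 3.5, 0, 60], [-2.6, 0, 3.5, 0, 60]]]'

```text
clock: 8.45
position: [0.6779, -0.0399, 0.2177]
orientation: [3.135, -0.082, 0.015]
ft_force: [0.2, -0.8, -3.2]
width: 0.0634
```

Emit:
step_arm --plan '[[[0.5, 0, 1, 0, 60], [1, 0, 2, 0, 60], [1.5, 0, 3, 0, 60], [2, 0, 4, 0, 60], [2, 0, 4, 0, 60]]]'

```text
clock: 8.95
position: [0.68, -0.04, 0.2134]
orientation: [3.135, -0.082, 0.014]
ft_force: [-0.7, 0.5, -4.1]
width: 0.0626
```

Emit:
step_arm --plan '[[[0.5, 0, 1, 0, 60], [1, 0, 2, 0, 60], [1.5, 0, 3, 0, 60], [2, 0, 4, 0, 60], [2.5, 0, 5, 0, 60], [2.5, 0, 5, 0, 60]]]'

```text
clock: 9.55
position: [0.682, -0.0402, 0.2088]
orientation: [3.135, -0.081, 0.012]
ft_force: [-6.0, -0.7, 1.6]
width: 0.0627
```

```bash
python3 mv.py .68 -.04 .2294 -.05
python3 - <<'E'
from h import *
w=capture("wrist")[:,:,::-1];a=capture("side")[:,:,::-1]
cv2.imwrite("pics/wr6.png",w);cv2.imwrite("pics/side6.png",a)
cv2.imwrite("pics/m6.png",np.hstack([cv2.resize(w[110:210,196:316],(400,333),interpolation=cv2.INTER_CUBIC),cv2.resize(a[90:190,160:280],(400,333),interpolation=cv2.INTER_CUBIC)]))
E
```

```text
shift [ -1.9   0.  -20.6] turn -0.002 | cur [ 0.682  -0.0402  0.2088] yaw -0.0519 zdir [ 0.008 -0.006 -1.   ] F [-6.  -0.7  1.6] m [0.1  0.8  0.14] w 0.0627 t 9.55
```

View pics/m6.png

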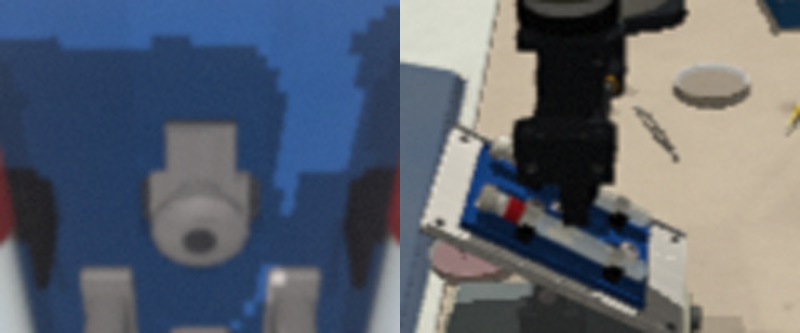

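The upper head, at (201,225), now stands through the keyhole and over its downhill rim. The plate went down about 12 mm and lies parallel to the platform. Next comes the slide down the slope.

Emit:
step_arm --plan '[[[-0.9, 0, 0.5, 0, 60], [-1.7, 0, 1.2, 0, 60], [-2.6, 0, 1.7, 0, 60], [-3.5, 0, 2.2, 0, 60], [-4.4, 0, 2.7, 0, 60], [-5.2, 0, 3.2, 0, 60], [-5.2, 0, 3.2, 0, 60]]]'

```text
clock: 10.35
position: [0.6767, -0.0399, 0.2058]
orientation: [3.135, -0.081, 0.013]
ft_force: [-0.5, 0.7, 4.0]
width: 0.0628
```

Emit:
step_arm --plan '[[[-0.9, 0, 0.5, 0, 60], [-1.7, 0, 1.0, 0, 60], [-2.6, 0, 1.5, 0, 60], [-3.5, 0, 2.0, 0, 60], [-4.4, 0, 2.5, 0, 60], [-5.2, 0, 3, 0, 60], [-6.1, 0, 3.5, 0, 60], [-7, 0, 4, 0, 60], [-7, 0, 4, 0, 60]]]'

```text
clock: 11.25
position: [0.6696, -0.0396, 0.2016]
orientation: [3.135, -0.082, 0.012]
ft_force: [-1.0, -0.0, 2.4]
width: 0.0631
```

Emit:
step_arm --plan '[[[-0.9, 0, 0.5, 0, 60], [-1.7, 0, 1.0, 0, 60], [-2.6, 0, 1.5, 0, 60], [-3.5, 0, 2.0, 0, 60], [-4.4, 0, 2.5, 0, 60], [-4.4, 0, 2.5, 0, 60]]]'

```text
clock: 11.85
position: [0.6671, -0.0394, 0.2003]
orientation: [3.135, -0.081, 0.023]
ft_force: [10.0, 0.0, 5.7]
width: 0.0631
```

```bash
python3 mv.py .68 -.04 .2294 -.05
python3 - <<'E'
from h import *
w=capture("wrist")[:,:,::-1];a=capture("side")[:,:,::-1]
cv2.imwrite("pics/wr7.png",w);cv2.imwrite("pics/side7.png",a)
cv2.imwrite("pics/m7.png",np.hstack([cv2.resize(w[110:230,186:326],(400,343),interpolation=cv2.INTER_CUBIC),cv2.resize(a[90:190,160:277],(400,343),interpolation=cv2.INTER_CUBIC)]))
E
```

```text
shift [ 13.3   0.1 -28.9] turn -0.002 | cur [ 0.6671 -0.0394  0.2003] yaw -0.0519 zdir [ 0.015 -0.006 -1.   ] F [10.   0.   5.7] m [ 0.45 -1.57  0.04] w 0.0631 t 11.85
```

View pics/m7.png

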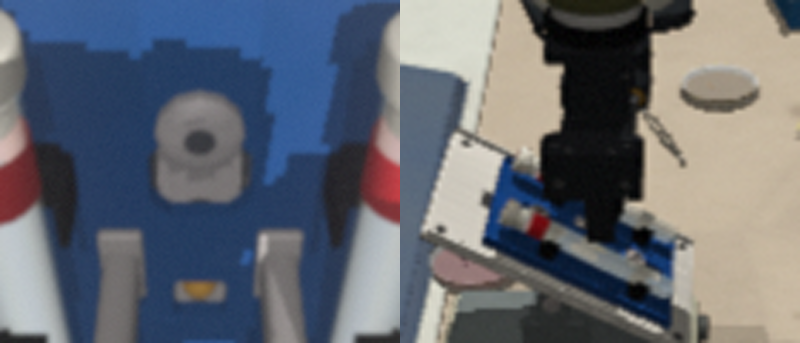

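The head now sits at the slot's uphill end (200,130), the brass pin shows in its hole (200,291), and the stop is felt at 10 N. I'll press the plate flat, then tug uphill to confirm the lock.

Emit:
step_arm --plan '[[[-1, 0, 2, 0, 60], [-1, 0, 3, 0, 60], [-1, 0, 3, 0, 60], [1, 0, 1, 0, 60], [3, 0, -1, 0, 60], [5, 0, -2.5, 0, 60], [5, 0, -2.5, 0, 60]]]'

```text
clock: 12.65
position: [0.6702, -0.0395, 0.2018]
orientation: [3.135, -0.08, 0.012]
ft_force: [-9.8, -0.4, 2.4]
width: 0.0628
```

It is locked: uphill travel is blocked at about 10 N, where it slid freely before. I'll push it home again, relax and let go.

Emit:
step_arm --plan '[[[-2, 0, 1.5, 0, 60], [-4, 0, 2.5, 0, 60], [-5, 0, 3, 0, 60], [-5, 0, 3, 0, 60], [-3.5, 0, 1.5, 0, 60], [-3.2, 0, 1.2, 0, 60], [-3.2, 0, 1.2, 0, 88], [-3.2, 0, 1.2, 0, 88], [-3.2, 0, 1.2, 0, 88], [-3.2, 0, 1.2, 0, 88]]]'

```text
clock: 13.65
position: [0.6667, -0.0394, 0.2002]
orientation: [3.135, -0.08, 0.01]
ft_force: [-0.6, 0.0, 0.6]
width: 0.0879
```

Released. Now I'll retreat straight up and back, then look.

Emit:
step_arm --plan '[[[0, 0, -20, 0, 88], [0, 0, -50, 0, 88], [0, 0, -90, 0, 88], [-20, 0, -130, 0, 88], [-60, 0, -150, 0, 88], [-105, 0, -150, 0, 88], [-150, 0, -150, 0, 88], [-150, 0, -150, 0, 88]]]'

```text
clock: 14.45
position: [0.5112, -0.0298, 0.3496]
orientation: [3.136, -0.08, 0.007]
ft_force: [0.3, -0.7, -0.6]
width: 0.0878
```

```bash
python3 mv.py .68 -.04 .2294 -.05
python3 - <<'E'
from h import *
w=capture("wrist")[:,:,::-1];a=capture("side")[:,:,::-1];b=capture("top")[:,:,::-1]
cv2.imwrite("pics/side8.png",a);cv2.imwrite("pics/top8.png",b);cv2.imwrite("pics/wr8.png",w)
o=cv2.imread("pics/side0.png")
r=lambda im,x,y,W,H:cv2.resize(im[y:y+H,x:x+W],(400,300),interpolation=cv2.INTER_CUBIC)
cv2.imwrite("pics/m8.png",np.vstack([np.hstack([r(o,160,120,100,75),r(a,160,120,100,75)]),np.hstack([r(a,110,120,264,198),r(w,150,40,220,165)])]))
E
```

```text
shift [168.6   1.  120.9] turn -0.001 | cur [ 0.5112 -0.0298  0.3496] yaw -0.0513 zdir [ 0.004 -0.005 -1.   ] F [ 0.3 -0.7 -0.6] m [ 0.02  0.01 -0.01] w 0.0878 t 14.45
```

View pics/m8.png

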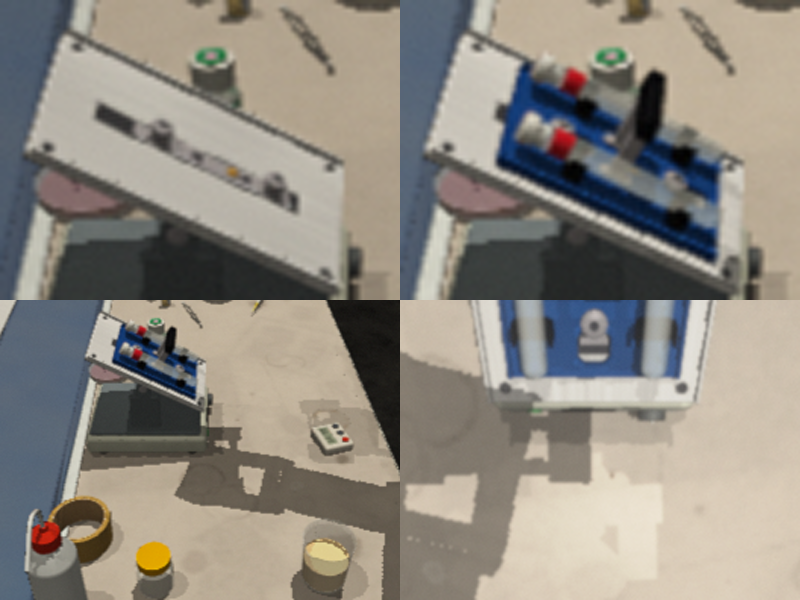

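The carrier hangs on both posts, and the tilt and bystanders look unchanged. One last close look will confirm it is fully home.

Emit:
step_arm --plan '[[[40, 0, 0, 0, 88], [85, 0, 0, 0, 88], [125, 0, 10, 0, 88], [145, 0, 40, 0, 88], [145, 0, 75, 0, 88], [145, 0, 95, 0, 88], [145, 0, 95, 0, 88], [145, 0, 95, 0, 88]]]'

```text
clock: 15.4
position: [0.6628, -0.0391, 0.2559]
orientation: [3.135, -0.081, 0.013]
ft_force: [0.1, 0.2, 0.3]
width: 0.0882
```

```bash
python3 mv.py .68 -.04 .2294 -.05
python3 - <<'E'
from h import *
s=state();w=capture("wrist")[:,:,::-1];cv2.imwrite("pics/wr9.png",w)
# predicted: slot end edge/hole edges, head top centre, pin, relative to dock, for offset e uphill from home
p=[.6952,-.0426,.1504,-.0501,.5155];b=-.0083
P=lambda q:proj("wrist",R.from_euler('zy',[p[3],-p[4]]).apply(np.array(q))+p[:3],s).round(1).tolist()
print("head",P([[b+.042,0,.0125]]),"pin",P([[b-.014,0,.004]]))
for e in(0,.002): print(e,"hole dn edge",P([[b+e+.026-.01075,0,.005]]),"pinhole dn,up",P([[b+e-.0205-0,0,.005],[b+e-.0075,0,.005]]))
cv2.imwrite("pics/w9c.png",cv2.resize(w[110:260,186:326],(560,600),interpolation=cv2.INTER_CUBIC))
E
```

```text
shift [17.  -0.2 26.7] turn -0.001 | cur [ 0.6628 -0.0391  0.2559] yaw -0.0513 zdir [ 0.008 -0.006 -1.   ] F [0.1 0.2 0.3] m [ 0.03 -0.05  0.01] w 0.0882 t 15.4
head [[256.9, 138.3]] pin [[255.8, 184.4]]
0 hole dn edge [[256.2, 160.0]] pinhole dn,up [[255.8, 190.2], [255.9, 180.0]]
0.002 hole dn edge [[256.2, 158.1]] pinhole dn,up [[255.8, 188.7], [256.0, 178.3]]
```

View pics/w9c.png

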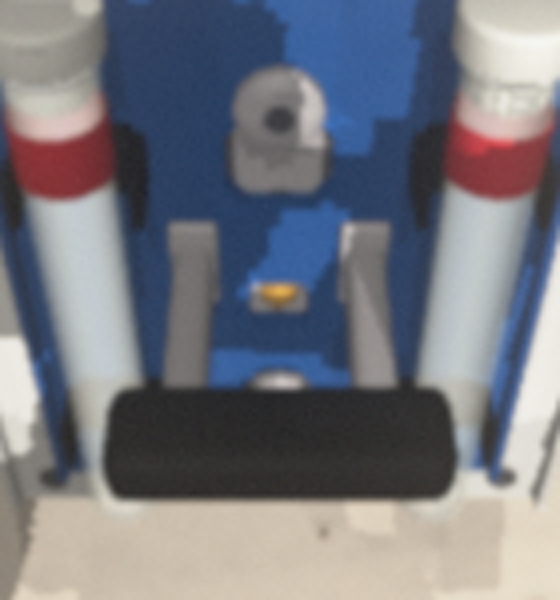

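Run:
```python
from h import *
p=[.6952,-.0426,.1504,-.0501,.5155];b=-.0083
for nm,pos,o in(("wr7",[.6671,-.0394,.2003],[3.135,-.081,.023]),("wr9",[.6628,-.0391,.2559],[3.135,-.081,.013])):
    s=dict(position=np.array(pos),orientation=np.array(o))
    P=lambda q:proj("wrist",R.from_euler('zy',[p[3],-p[4]]).apply(np.array([q]))+p[:3],s)[0,1].round(1)
    print(nm,"head",P([b+.042,0,.0125]),"pin",P([b-.014,0,.004]),[(e,P([b+e+.026-.01075,0,.005]),P([b+e-.0205,0,.005]),P([b+e-.0075,0,.005])) for e in(0,.002)])
    w=cv2.imread(f"pics/{nm}.png");r0=130
    g=w[r0:215,252:260].mean(1).round().astype(int)
    print(" ".join(f"{r0+i}:{x[2]}/{x[0]}" for i,x in enumerate(g)))
```

```text
wr7 head 157.7 pin 212.0 [(0, np.float64(183.4), np.float64(218.8), np.float64(207.0)), (0.002, np.float64(181.1), np.float64(217.0), np.float64(205.1))]
130:38/100 131:36/99 132:37/99 133:36/99 134:37/99 135:37/99 136:36/98 137:36/98 138:36/99 139:37/99 140:42/99 141:62/102 142:90/107 143:111/112 144:124/122 145:137/133 146:143/138 147:142/138 148:138/134 149:136/131 150:132/128 151:125/122 152:119/116 153:118/116 154:116/114 155:100/100 156:78/80 157:64/68 158:58/64 159:58/64 160:58/63 161:59/64 162:65/68 163:81/82 164:98/97 165:108/106 166:108/106 167:106/104 168:101/100 169:100/98 170:102/100 171:104/101 172:108/105 173:114/112 174:119/117 175:121/118 176:122/118 177:121/118 178:118/114 179:99/100 180:69/86 181:44/87 182:37/90 183:36/91 184:35/91 185:36/94 186:38/96 187:38/96 188:38/96 189:36/95 190:37/96 191:37/95 192:37/96 193:36/95 194:37/96 195:37/95 196:37/95 197:37/95 198:37/96 199:37/96 200:36/96 201:38/96 202:38/96 203:37/96 204:37/96 205:38/96 206:38/96 207:53/93 208:92/79 209:127/61 210:139/56 211:138/57 212:130/62 213:119/73 214:101/84
wr9 head 138.4 pin 184.4 [(0, np.
[... 355 characters left out ...]
8/106 151:113/110 152:119/115 153:123/119 154:124/120 155:123/119 156:117/115 157:97/103 158:65/93 159:45/93 160:42/95 161:42/101 162:44/112 163:47/123 164:49/126 165:49/127 166:50/134 167:53/143 168:53/147 169:53/148 170:53/148 171:53/148 172:54/149 173:53/150 174:55/154 175:57/156 176:56/158 177:57/158 178:56/157 179:67/154 180:109/138 181:165/108 182:198/85 183:187/76 184:147/69 185:125/78 186:114/93 187:93/98 188:62/95 189:45/94 190:42/95 191:42/96 192:43/98 193:44/99 194:44/99 195:43/98 196:43/99 197:45/106 198:51/131 199:56/152 200:56/152 201:56/136 202:78/119 203:118/127 204:159/153 205:182/174 206:161/154 207:96/93 208:46/48 209:39/41 210:41/42 211:40/42 212:42/42 213:41/43 214:42/42
```

Head-to-hole spacing after release (17.8 px; 17.3 expected when scaled from the pushed-home view) matches the pushed-home position to within 0.5 mm. I'll retreat and hand in.

Emit:
step_arm --plan '[[[0, 0, -40, 0, 88], [0, 0, -80, 0, 88], [-40, 0, -95, 0, 88], [-80, 0, -95, 0, 88], [-120, 0, -95, 0, 88], [-120, 0, -95, 0, 88]]]'

```text
clock: 16.05
position: [0.5386, -0.0316, 0.3533]
orientation: [3.134, -0.08, 0.019]
ft_force: [1.8, -0.9, 0.5]
width: 0.0881
```

```bash
python3 -c "
from station import *
s=state();print(s['clock'],s['ft_force'],s['qd'].round(3));print(close_job())"
```

```text
16.05 [ 1.79192227 -0.85790277  0.51877269] [ 0.004  0.081 -0.137  0.004  0.004  0.014]
the job is handed in; nothing more can be done
None
```

The carrier is on both headed posts, slid home and locked, and the job was handed in at about 16 s with the gripper open and clear.

- **What I did:** I gripped the handle bar by its ends so the carrier could pitch, and tilted it by resting its uphill edge on the upper platform. I then felt for the heads while sliding downhill. The plate dropped about 12 mm over them, and I slid it roughly 17 mm to the stop.
- **Lock:** The stop was felt at about 10 N. An uphill tug afterwards was blocked at about 10 N, and the brass pin shows in its hole.
- **Home position:** The close view after release matches the pushed-home view to within about 0.5 mm. My absolute predictions from the camera fit were off by 2–5 px: the head spacing suggested about 3 mm short, the pin did not. I therefore relied on the comparison with the pushed-home view and the tug.
- **Platform and bystanders:** In the side views before and after, the tilt, beaker, bottle and jar look unchanged. I judged this by eye and did not measure it.
- **Force:** The highest I saw was about 25 N, while tilting the carrier against the heads. Forces were only read at the end of each move, so a higher peak in between is possible.

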